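# Hang the fittings pail on the bench rack by its bail

## Robot

A 6-joint arm with a two-finger parallel gripper is mounted at the origin on the work surface. World frame = base frame: x ahead of the robot, y to its left, z up, the work surface at z = 0. Lengths are in m, angles in rad, forces in N, time in s.
With the tool pointing down it reaches from about 0.4 to 0.925 m from the base axis. Payload 12.5 kg.
Tool frame: the origin (TCP) lies between the finger pads; the fingertips stand 25 mm ahead of it and the grasp point (between the pads) lies 6 mm ahead of it (arm.tip_reach is the z of the fingertips in the tool frame, in m); z points along the fingers, y is the direction in which the jaws open and shut (so a half turn about z gives the same grasp; the last joint's range is limited). The gripper opens to 95 mm and grips with 3 to 60 N. Pads are 20 mm wide; open, the fingers measure 119 mm over their backs; the gripper's body (75 mm by 180 mm) begins 59 mm behind the grasp point.
Start: joints at [1.006, 0.491, 1.559, -0, 1.092, -0.106], TCP at [0.277, 0.56, 0.24] pointing down, gripper open.
Joint ranges: [-3.1, 3.1], [-0.84, 2.19], [0.05, 2.79], [-1.13, 4.28], [0.06, 2.93], [-2.69, 2.69]. Speed limits (rad/s): [2.22, 2.22, 2.79, 3.14, 3.14, 3.14].

## Interface

Orientations are given as a unit quaternion [x, y, z, w].
In Python, from rig import arm gives the robot as it stands. The module is installed in compiled form; this text tells all that it offers.
- The arm moves only by the tool servo_tool, never from a script. Its argument "motion" is a list of rows, each a list of 3 entries, a list of its own where there are three numbers: the shift along the tool's x, y, z in units of 60 mm (1.0 is 60 mm), then the turn about the tool's z in units of 8 degrees (1.0 is 8 degrees), then the closure in counts, from 0 (fully open) to 255 (shut). In form: [[[tx, ty, tz], twist, gripper], ...]. A call has exactly 10 rows; each row is the pose to reach, as a shift and turn from the pose commanded when the call began, along the tool's axes at that moment; what a row does not reach only later rows make up. A row lasts 1/8 s, in which the tool goes at most 62.5 mm and 10.7 degrees, less where a joint would pass 70% of its speed; a pose out of reach is approached as far as the arm can. A call with a gripper value outside its range is refused whole. The fingers move at their own pace and stop on an object; "grip_force" is the grip in N (left out, the last holds). Time passes only in rows, so rows that repeat a pose let the fingers close, or fill a call up. It gives the time, the measured TCP pose, the force and the opening at its end, in the units of the state.
- arm.observe(): the state, without advancing time (a new reading comes with each control period).
- arm.grab_frame(name): name is "side" or "top" or "wrist"; returns a dict with "pixels" (384x512x3 uint8, red, green, blue), "z_map" (384x512 float32, m along the optical axis (not along the pixel's ray), 0 where there is no reading), "fx", "fy", "cx", "cy" (pixels), "xyz" and "attitude" of the camera in the world. Camera axes: x right, y down, z forward; pixel columns grow to the right and rows downward; lengths in m; the calibration is good to about 2 mm. The wrist camera is an equidistant fisheye: a pixel r from the principal point sees the ray r / f radians off the axis. A picture is of the moment at which its call begins.
- arm.finish_job(): hands the job in, once; it reports no verdict.
The state is a dict: "clock": time; "qpos": joint angles; "dq": joint speeds; "tau": joint torques, N m; "ee_pos": TCP position; "tool_rot": TCP orientation; "ft_force": force on the tool from outside, world axes, zero at the start; "torque": the same for the moment, N m; "width": opening from 0.0 (shut) to 1.0 (fully open).
Only numpy, scipy, OpenCV 4.12 (cv2) and the standard library are available. Lean on these libraries where they do the work, as an engineer would, in place of code of your own. Each camera call takes 0.05 s, during which the arm holds its last target.

## Task

Swing the folded-down wire bail of the little pail up until it stands upright, without dragging or tipping the pail off its place. Then lift the pail by the bail and hang it on the red two-prong rack: lay the bail's bar gently down on both prongs and slide it back into the slots under the two keeper blocks, fully home, before letting go. Do not slam, drop or press hard on the rack, and leave the other things on the bench alone.

Things in the scene. Friction and masses are not known exactly. Their poses are not given: they have to be found in the camera images.
- pail: Small open steel pail of brass fittings, loose on the bench (sizes here in mm): 80 high, 90 diameter at the rim, 76 at the foot, 0.28 to 0.56 kg. Origin at the centre of its underside, z up. Its bail is hinged on two ears at the rim, on an axis parallel to the pail's y axis, 70 above the underside. At the start the bail is folded out over the pail's +x side.
- pail_hinge (a point): Mid-point of the bail's hinge axis, on the pail's own axis 70 above its underside; axes as the pail's.
- bail_grip (a point): Centre of the bail's straight bar, 90 from the hinge axis; y along the bar (parallel to the pail's y), x from hinge to bar. The bail is a U of wire 6 thick, legs 110 apart, with a black grip 12 thick, 44 long at mid-bar (take it there) and 21 of bare straight wire either side. Folded, the bar is some 35 clear of the pail's wall. The black grip is a sleeve that turns freely on the wire.
- bail (a joint): Angle of the bail in rad. 0 = folded right down, 0.20 rad below level on the pail's +x side; 0.20 = level; 1.77 = upright, the bar 90 straight above the hinge axis (bar 160 above the pail's underside); limit 2.1. A stiff hinge (about 0.03 N m): it stays where it is left.
- stand: Rack bolted to the bench: foot 120 x 150 x 10, post 30 square, 283 high, red carriage, two level prongs towards the stand's -x. Origin at the bench under the post, z up. The carriage is clamped firmly at a height that differs each time and is NOT in this pose: the prongs' floor, where the bar rests, is 200 to 230 above the bench; find it by feel or eye. Rigid; keep forces on it under 25 N.
- stand_seat_line (a point): Point at bench height straight below the bar's middle when home (stand x = -118); axes as the stand's. There the bar, 6 thick, stops at the back of a slot 9 high and 13 deep (stand x = -128 to -115) at the foot of a dark keeper block on each prong; the blocks run from x = -128 to -100, their tops 38 above the floor. Behind them prongs are 18 high to the carriage plate at -30.
- stand_landing (a point): Point at bench height below the middle of the open level floor (stand x = -145), which runs from -128 to -162; then yellow tips, 10 above the floor, end at -170. Lay the bar here, then slide it to +x till it stops. Prongs: centre lines y = -34 and +34, each 9 wide, 10 thick below the floor, open between for fingers; they enter the bail between bar and pail rim.
- bin: Blue open parts bin, 150 x 100 x 70, loose. Leave alone. Origin at the centre of its underside.
- tape: Ring of cream tape lying flat, 90 diameter, 38 high, loose. Leave alone. Origin at the centre of its underside.
- can: Grey can with an orange band, 60 diameter, 100 high, loose. Leave alone. Origin at the centre of its underside.
- wrench: Steel wrench 170 long lying on the bench, loose. Leave alone. Origin at its middle.
Mind the look-alikes: they are no part of the job. There is more than one size of the pail; the job needs the middle-sized.

How it is judged:
On the way, in this order (a step that is already met when the one before it is completed fails the run):
1. the bail stands upright (within 0.25 rad) while the pail still stands in its place on the bench (value of joint bail between 1.52 and 2.02 rad and distance of pail from where it was at the start of the episode below 0.03 m and angle between pail's own z axis and vertical below 0.1 rad), for 0.2 s.
2. the pail hangs clear of the bench, its bar home in the slots under the keepers and its weight on the rack (height (world z) of pail above 0.025 m and x of bail_grip in the frame of stand between -0.124 and -0.111 m and contact force between pail and stand above 1 N), for 0.2 s.
At the end, for the whole second after the job is handed in: The pail hangs at rest from the rack alone, upright within 0.35 rad, underside over 25 mm above the bench; the bar lies across both prongs in the slots under the keepers, within 6 mm of its home line, 20 mm of the rack's middle and 0.12 rad of square; nothing holds it (all of step 2 and y of bail_grip in the frame of stand between -0.02 and 0.02 m and z of bail_grip in the frame of stand between 0.198 and 0.237 m and angle between the y axis of bail_grip and the y axis of stand, either way round below 0.12 rad and angle between pail's own z axis and vertical below 0.35 rad and linear speed of pail below 0.04 m/s and angular speed of pail below 0.6 rad/s); the robot touches nothing.
It fails at once if the pail is dragged or lifted more than 30 mm, or tipped more than 0.25 rad, before its bail is up (value of joint bail below 1.3 rad and (distance of pail from where it was at the start of the episode above 0.03 m or angle between pail's own z axis and vertical above 0.25 rad)).
It fails at once if the pail and its bail press or strike the rack with more than 25 N (contact force between pail and stand above 25 N).
It fails at once if the arm or gripper presses the rack with more than 25 N (contact force between any of the arm, the fingers and stand above 25 N).
It fails at once if a bystander is moved more than 25 mm (distance of any of bin, tape, can, wrench from where it was at the start of the episode above 0.025 m).
It also fails if it takes over 72 s, if anything falls off the work surface, if the arm or the gripper's body presses on something with over 40 N, if the wrist force passes 120 N, or if a joint passes its speed limit or range.

## Working session

There is one attempt and no reset: what is moved stays moved. The work goes in short steps, Python scripts to look and compute and a tool call to move; the robot and the scene stay as the last step left them, time stands still between calls to the robot, and variables do not carry over. Pictures are saved under pics/ and viewed, and the job is handed in when it is done.

Besides the shell and the picture viewer there is one more tool, called after ">>>" as name(argument=value, ...), one argument or row to a line, values as JSON. servo_tool: Moves the arm, as the interface text tells. Its arguments: {"type":"object","properties":{"motion":{"type":"array","items":{"type":"array"}},"grip_force":{"type":"number"}},"required":["motion"]}

```bash
mkdir -p pics
cat > h.py <<'E'
import numpy as np, cv2, pickle
from rig import arm
from scipy.spatial.transform import Rotation as R
def grab(n,tag):
    f=arm.grab_frame(n); cv2.imwrite(f'pics/{tag}.png',f['pixels'][:,:,::-1]); pickle.dump(f,open(f'pics/{tag}.pkl','wb')); return f
def load(tag): return pickle.load(open(f'pics/{tag}.pkl','rb'))
def rot(f):
    a=np.array(f['attitude']); return R.from_quat(a).as_matrix() if a.shape==(4,) else a
def ray(f,u,v,fish=False):
    x=(u-f['cx'])/f['fx']; y=(v-f['cy'])/f['fy']
    if fish:
        r=np.hypot(x,y); s=np.sinc(r/np.pi); d=np.array([x*s,y*s,np.cos(r)])
    else: d=np.array([x,y,1.])
    return np.array(f['xyz']),rot(f)@d
def plane(f,u,v,z,fish=False):
    o,d=ray(f,u,v,fish); return o+d*(z-o[2])/d[2]
def depth(f,u,v,fish=False):
    o,d=ray(f,u,v,fish)
    z=f['z_map'][int(round(v)),int(round(u))]
    if fish:
        dl=rot(f).T@d; return o+d*z/dl[2]
    return o+d*z
def project(f,p):
    c=rot(f).T@(np.array(p)-np.array(f['xyz'])); return f['cx']+f['fx']*c[0]/c[2], f['cy']+f['fy']*c[1]/c[2]
def tri(o1,d1,o2,d2):
    d1=d1/np.linalg.norm(d1);d2=d2/np.linalg.norm(d2)
    A=np.stack([d1,-d2],1); s=np.linalg.lstsq(A,o2-o1,rcond=None)[0]
    a=o1+d1*s[0];b=o2+d2*s[1]; return (a+b)/2,np.linalg.norm(a-b)
E
python3 - <<'E'
from h import *
print(arm.observe())
for n in ('side','top','wrist'):
    f=grab(n,n+'0'); print(n,f['fx'],f['cx'],f['cy'],f['xyz'],f['attitude'],(f['z_map']>0).mean())
E
```

```text
{'clock': 0.0, 'qpos': array([ 1.00638978e+00,  4.91540210e-01,  1.55946729e+00, -1.43646826e-05,
        1.09166264e+00, -1.05637015e-01]), 'dq': array([-1.69923803e-03,  6.25416974e-04, -4.83022542e-05, -2.41733286e-04,
        1.61097753e-04,  2.35986491e-03]), 'tau': array([-1.82614363e-03, -6.12641287e+01, -2.58174294e+01,  6.91438140e-02,
        4.83580597e-02, -9.28591339e-05]), 'ee_pos': array([0.2766649 , 0.56018811, 0.2390676 ]), 'tool_rot': array([ 2.27375186e-01,  9.73807083e-01, -5.10882951e-04, -1.71114726e-04]), 'ft_force': array([ 0.26642835,  0.0827864 , -0.46011662]), 'torque': array([-0.00820893, -0.00061472,  0.00494733]), 'width': 0.9989504950801216}
side 492.2163669928927 253.342070157137 188.53667829957774 [ 0.01410792 -0.83938093  0.97745866] [ 0.89225634 -0.21634028  0.09691457 -0.38429555] 0.9960835774739584
top 374.2366993502098 254.94541329315865 190.28834262147626 [0.41691836 0.03254825 1.17406585] [ 0.71101987 -0.70266182  0.0239464  -0.01198649] 0.995819091796875
wrist 297.3186396354542 253.95359003594348 192.3705067918039 [0.20100737 0.59689451 0.38377728] [0.84009701 0.52158557 0.07846332 0.12660571] 0.9960428873697916
```

View pics/top0.png

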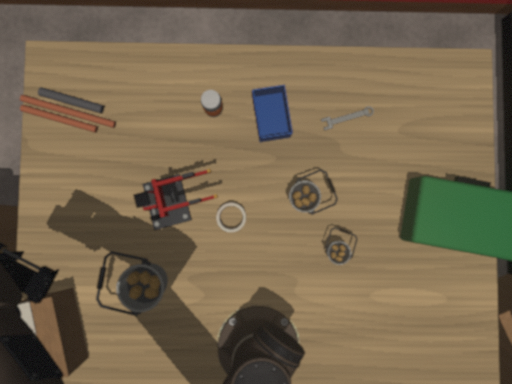

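View pics/side0.png

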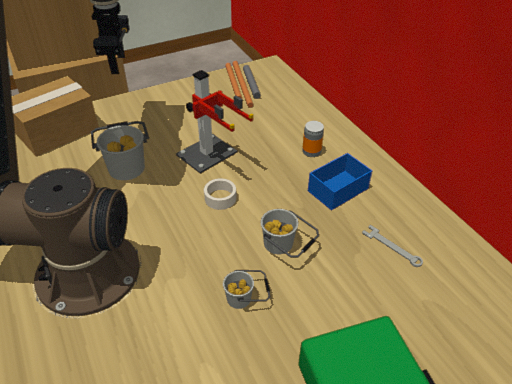

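View pics/wrist0.png

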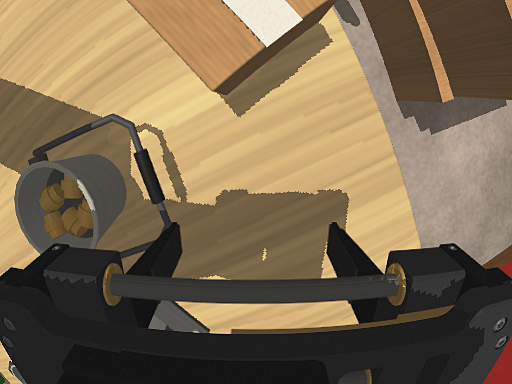

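The top view shows three candidates for the pail. The large one is at (142,285), the middle at (305,195) and the small at (339,248). I choose (305,195) and will check its rim size.

Run:
```python
from h import *
t=load('top0'); s=load('side0')
c=t['pixels'][155:225,265:375][:,:,::-1]; a=cv2.resize(c,None,fx=7,fy=7,interpolation=cv2.INTER_CUBIC); cv2.imwrite('pics/ct.png',a)
c=s['pixels'][195:275,245:335][:,:,::-1]; cv2.imwrite('pics/cs.png',cv2.resize(c,None,fx=7,fy=7,interpolation=cv2.INTER_CUBIC))
c=t['pixels'][155:235,125:225][:,:,::-1]; cv2.imwrite('pics/cr.png',cv2.resize(c,None,fx=7,fy=7,interpolation=cv2.INTER_CUBIC))
c=s['pixels'][60:180,170:270][:,:,::-1]; cv2.imwrite('pics/crs.png',cv2.resize(c,None,fx=5,fy=5,interpolation=cv2.INTER_CUBIC))
# height map
H=np.zeros((384,512));
vv,uu=np.mgrid[:384,:512]
d=np.stack([(uu-t['cx'])/t['fx'],(vv-t['cy'])/t['fy'],np.ones_like(uu)],-1)*t['z_map'][...,None]
P=d@rot(t).T+t['xyz']; np.save('pics/Ptop.npy',P)
print('bench z',np.median(P[60:80,300:450,2]))
for (u,v) in [(142,285),(305,195),(339,248)]:
    w=P[v-30:v+30,u-32:u+32].reshape(-1,3); m=(w[:,2]>0.035); print(u,v,w[m].min(0),w[m].max(0),np.percentile(w[m,2],[50,90,97]))
d=np.stack([(uu-s['cx'])/s['fx'],(vv-s['cy'])/s['fy'],np.ones_like(uu)],-1)*s['z_map'][...,None]
np.save('pics/Pside.npy',d@rot(s).T+s['xyz'])
```

```text
bench z -0.0006392763954857772
142 285 [0.11821169 0.03254825 0.03643358] [0.41691836 0.42380773 1.17406585] [0.08791141 0.11317641 0.11559829]
305 195 [ 0.40516823 -0.229438    0.03522389] [0.53994868 0.03254825 1.17406585] [0.06225115 0.07955632 0.08253249]
339 248 [ 0.2574835  -0.29371501  0.03505786] [0.41691836 0.03254825 1.17406585] [0.04840988 0.06168384 0.06353951]
```

View pics/ct.png

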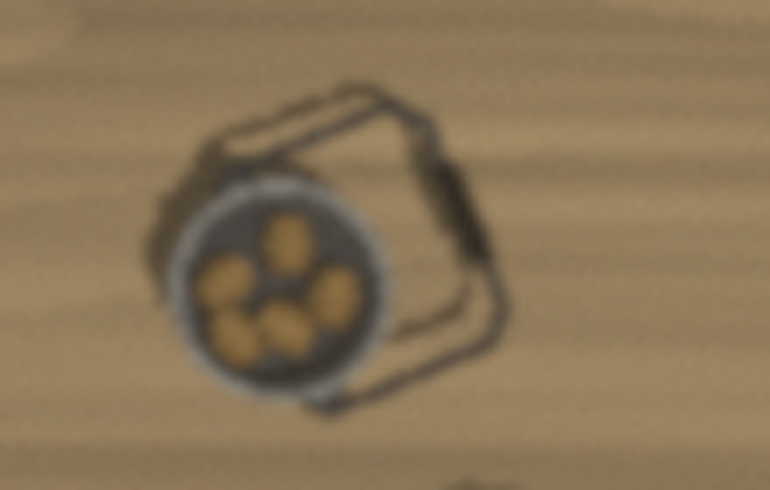

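View pics/cs.png

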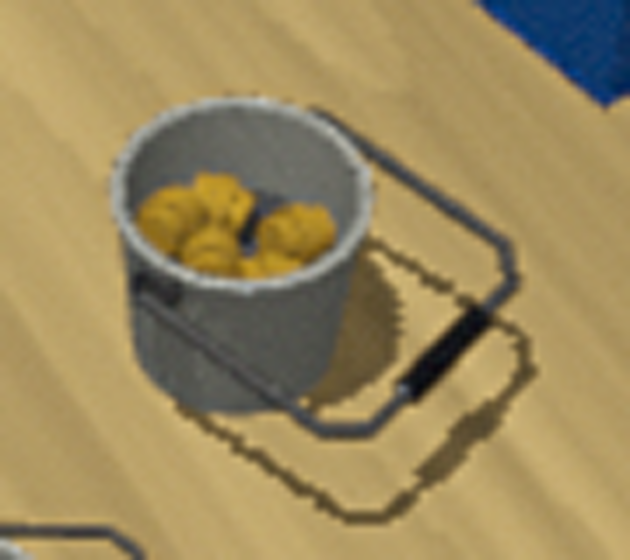

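View pics/cr.png

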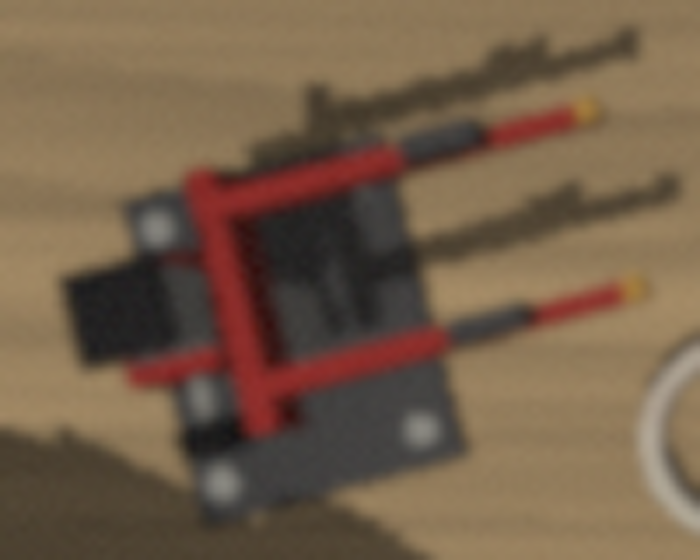

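View pics/crs.png

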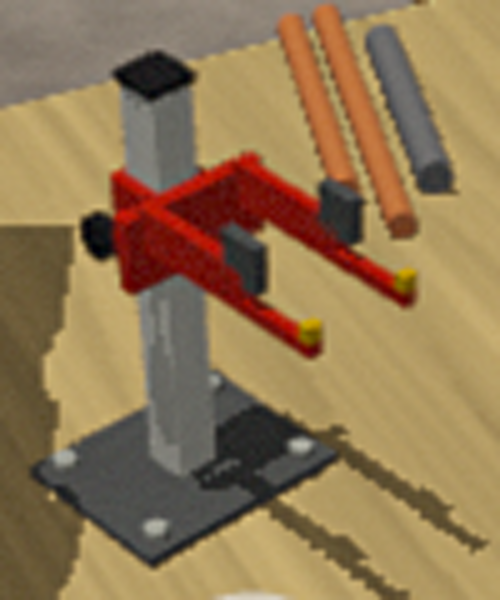

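The chosen pail (305,195) has a rim height of 0.080 m; the large one's is about 0.115 and the small one's about 0.062. So it is the middle-sized one. Next I measure the grip, hinge and rack by colour masks and triangulation.

Run:
```python
from h import *
t=load('top0'); s=load('side0')
def comps(f,mask,box,minA):
    u0,v0,u1,v1=box; m=np.zeros(mask.shape,np.uint8); m[v0:v1,u0:u1]=mask[v0:v1,u0:u1]
    n,l,st,ce=cv2.connectedComponentsWithStats(m)
    return [(ce[i],st[i,4]) for i in range(1,n) if st[i,4]>=minA]
def hsv(f): return cv2.cvtColor(f['pixels'],cv2.COLOR_RGB2HSV).astype(int)
ht,hs=hsv(t),hsv(s)
for f,h,box in((t,ht,(320,170,340,198)),(s,hs,(295,232,322,258))):
    print('grip'); 
    for th in (45,55,65): print(th,comps(f,h[...,2]<th,box,4))
for f,h,box in((t,ht,(195,160,222,205)),(s,hs,(225,110,258,140))):
    print('tips',comps(f,(h[...,0]>20)&(h[...,0]<35)&(h[...,1]>150)&(h[...,2]>110),box,2))
# rim circle in top: height mask
P=np.load('pics/Ptop.npy'); 
m=np.zeros((384,512),bool); m[175:220,285:325]=True
m&=(P[...,2]>0.072)&(P[...,2]<0.09)
q=P[m]; (cx,cy),r=cv2.minEnclosingCircle(q[:,:2].astype(np.float32)); print('rim',cx,cy,r,len(q), q[:,:2].mean(0))
S=np.load('pics/Pside.npy'); d=np.hypot(S[...,0]-cx,S[...,1]-cy)
k=(S[...,2]>0.072)&(S[...,2]<0.09)&(d<0.06); q=S[k]; print('side rim',cv2.minEnclosingCircle(q[:,:2].astype(np.float32)),len(q))
```

```text
grip
45 []
55 [(array([330.33333333, 184.83333333]), np.int32(12))]
65 [(array([330.3125 , 184.90625]), np.int32(32))]
grip
45 [(array([308.36734694, 244.59183673]), np.int32(49))]
55 [(array([308.41509434, 244.62264151]), np.int32(53))]
65 [(array([308.21052632, 244.80701754]), np.int32(57))]
tips []
tips [(array([250.46666667, 115.        ]), np.int32(15)), (array([231.6875, 125.0625]), np.int32(16))]
rim 0.4620369076728821 -0.14114819467067719 0.05848385766148567 229 [ 0.45799653 -0.13318699]
side rim ((0.46003255248069763, -0.14130592346191406), 0.05793388560414314) 292
```

Run:
```python
from h import *
from scipy.optimize import least_squares
t=load('top0'); s=load('side0')
p,e=tri(*ray(t,330.3,184.9),*ray(s,308.3,244.7)); print('grip',p,e)
for n,f,P in(('top',t,np.load('pics/Ptop.npy')),('side',s,np.load('pics/Pside.npy'))):
    c0=np.array([.459,-.137]); dd=np.hypot(P[...,0]-c0[0],P[...,1]-c0[1])
    q=P[(P[...,2]>.074)&(P[...,2]<.09)&(dd<.055)&(dd>.03)]
    r=least_squares(lambda x:np.hypot(q[:,0]-x[0],q[:,1]-x[1])-x[2],[*c0,.044],loss='soft_l1',f_scale=.002); print(n,r.x,len(q),np.median(q[:,2]))
# tips in top
h=cv2.cvtColor(t['pixels'],cv2.COLOR_RGB2HSV).astype(int)
for (u,v) in((208.8,170.6),(215.5,196.2)):
    u0,v0=int(u),int(v); 
    print(h[v0-2:v0+4,u0-3:u0+5].tolist()[2])
    m=np.zeros(h.shape[:2],bool); m[v0-4:v0+5,u0-5:u0+7]=True
    m&=(h[...,0]>=14)&(h[...,0]<30)&(h[...,1]>130); ys,xs=np.nonzero(m); print('tip',xs.mean(),ys.mean(),len(xs), h[ys,xs].mean(0))
# red prong mask edges
S=np.load('pics/Pside.npy');P=np.load('pics/Ptop.npy')
m=((h[...,0]<8)|(h[...,0]>172))&(h[...,1]>130); m[:155]=0;m[235:]=0;m[:,:140]=0;m[:,222:]=0
ys,xs=np.nonzero(m&(P[...,2]>.15)); q=P[ys,xs]; print('red z hist',np.histogram(q[:,2],bins=np.arange(.17,.30,.006)))
```

```text
grip [ 0.49451019 -0.21284426  0.05770505] 0.0038899144824932398
top [ 0.45656446 -0.13021936  0.04440714] 204 0.07937830769633225
side [ 0.45865531 -0.13380872  0.04426262] 256 0.07927356542804981
[[8, 138, 142], [11, 150, 146], [15, 152, 156], [18, 155, 160], [18, 150, 151], [18, 128, 137], [18, 108, 132], [17, 98, 140]]
tip 208.25 170.41666666666666 12 [ 17.         146.91666667 145.83333333]
[[6, 157, 146], [10, 160, 151], [15, 161, 158], [18, 159, 160], [18, 144, 152], [18, 125, 143], [18, 103, 148], [18, 97, 157]]
tip 215.0 195.8 10 [ 17.1 147.4 155.3]
red z hist (array([  3,   4,  14,  12,  16,  43,  79,  74, 199, 157,   1,   0,   3,
         1,   0,   0,   0,   0,   0,   0,   0]), array([0.17 , 0.176, 0.182, 0.188, 0.194, 0.2  , 0.206, 0.212, 0.218,
       0.224, 0.23 , 0.236, 0.242, 0.248, 0.254, 0.26 , 0.266, 0.272,
       0.278, 0.284, 0.29 , 0.296]))
```

Run:
```python
from h import *
t=load('top0'); s=load('side0')
A=tri(*ray(t,208.5,170.4),*ray(s,250.5,115)); B=tri(*ray(t,215.2,195.9),*ray(s,231.7,125)); print('tips',A,B, np.linalg.norm(A[0]-B[0]))
S=np.load('pics/Pside.npy');P=np.load('pics/Ptop.npy')
h=cv2.cvtColor(t['pixels'],cv2.COLOR_RGB2HSV).astype(int)
m=(P[...,2]>.17); m[:155]=0;m[235:]=0;m[:,:135]=0;m[:,225:]=0
red=m&((h[...,0]<10)|(h[...,0]>170))&(h[...,1]>120)
q=P[red&(np.hypot(P[...,0]-A[0][0],P[...,1]-A[0][1])<.15)]
dk=P[m&(h[...,2]<90)&(h[...,1]<90)]; print('dark',len(dk)); 
for z in dk[::6]: print(np.round(z,3),end=' ')
# prong lines from top red pixels (yellow tip dir), as image at assumed z .21
ys,xs=np.nonzero(red); mid=(A[0]+B[0])/2; y_ax=(A[0]-B[0])[:2]; y_ax/=np.linalg.norm(y_ax); print('\ny',y_ax,'x cand',[-y_ax[1],y_ax[0]])
# observe camera offset in tool frame
o=arm.observe(); w=load('wrist0'); Rt=R.from_quat(o['tool_rot']).as_matrix(); print('tool axes',Rt.T.round(3)); print('cam in tool',Rt.T@(np.array(w['xyz'])-o['ee_pos']),'cam z in tool',Rt.T@rot(w)[:,2])
```

```text
tips (array([0.51634884, 0.13610394, 0.21461461]), np.float64(0.001845098596427647)) (array([0.45127318, 0.11766704, 0.21502891]), np.float64(0.002428307864510801)) 0.06763825189673386
dark 393
[0.508 0.176 0.248] [0.505 0.176 0.246] [0.502 0.188 0.247] [0.503 0.174 0.247] [0.5   0.191 0.246] [0.5   0.176 0.245] [0.498 0.187 0.243] [0.496 0.192 0.24 ] [0.457 0.279 0.282] [0.455 0.279 0.281] [0.453 0.291 0.281] [0.453 0.276 0.282] [0.456 0.28  0.215] [0.45  0.29  0.284] [0.45  0.276 0.283] [0.453 0.277 0.223] [0.448 0.295 0.282] [0.448 0.281 0.281] [0.449 0.276 0.248] [0.445 0.296 0.285] [0.446 0.283 0.283] [0.447 0.275 0.258] [0.45  0.261 0.173] [0.443 0.29  0.284] [0.443 0.276 0.282] [0.445 0.276 0.228] [0.441 0.294 0.284] [0.441 0.28  0.284] [0.442 0.275 0.251] [0.438 0.299 0.284] [0.438 0.286 0.281] [0.439 0.271 0.283] [0.44  0.274 0.214] [0.436 0.297 0.283] [0.436 0.283 0.282] [0.437 0.273 0.267] [0.438 0.168 0.244] [0.433 0.302 0.282] [0.434 0.287 0.284] [0.434 0.273 0.283] [0.435 0.272 0.231] [0.436 0.17  0.246] [0.436 0.155 0.245] [0.431 0.289 0.284] [0.431 0.275 0.284] [0.432 0.271 0.244] [0.433 0.175 0.245] [0.434 0.162 0.235] [0.429 0.287 0.284] [0.429 0.273 0.282] [0.43  0.271 0.236] [0.431 0.171 0.24 ] [0.426 0.289 0.285] [0.427 0.275 0.284] [0.427 0.272 0.243] [0.424 0.288 0.281] [0.424 0.274 0.279] [0.422 0.287 0.282] [0.402 0.266 0.2  ] [0.4   0.266 0.201] [0.397 0.27  0.206] [0.394 0.277 0.208] [0.392 0.282 0.209] [0.392 0.267 0.206] [0.389 0.276 0.212] [0.387 0.279 0.21 ] 
y [0.96213139 0.27258612] x cand [np.float64(-0.2725861192430372), np.float64(0.9621313879070885)]
tool axes [[-0.897  0.443  0.   ]
 [ 0.443  0.897 -0.001]
 [-0.    -0.001 -1.   ]]
cam in tool [ 0.08409366 -0.00077005 -0.14457744] cam z in tool [-2.94664430e-01  3.45847374e-04  9.55600729e-01]
```

Floor comes out at about 0.208 (keeper tops at 0.246, minus 38), and the stand origin at about (0.440,0.287) with yaw about 105°. I raise the arm first, then cross towards a point between pail and rack.

>>> servo_tool(
  motion=[
    [[0, 0, -1], 1.2, 0],
    [[0, 0, -2], 2.4, 0],
    [[-0.3, -0.3, -3], 3.6, 0],
    [[-1.2, -1.1, -3], 4.8, 0],
    [[-2.1, -1.9, -3], 6, 0],
    [[-3.0, -2.7, -3], 7.2, 0],
    [[-3.9, -3.5, -3], 8.4, 0],
    [[-4.8, -4.3, -3], 9.6, 0],
    [[-5.7, -5.1, -3], 10.8, 0],
    [[-6.4, -5.8, -3], 12, 0],
  ],
)

```text
clock: 1.4
ee_pos: [0.4476, 0.1292, 0.4197]
tool_rot: [0.877, 0.48, 0.0, -0.0]
ft_force: [0.9, 0.1, 0.2]
width: 1.001
```

```bash
cat > st.py <<'E'
from h import *
import sys
def delta(target,yaw_deg=None):
    o=arm.observe(); Rt=R.from_quat(o['tool_rot']).as_matrix(); d=Rt.T@(np.array(target)-o['ee_pos'])/.06
    yw=np.degrees(np.arctan2(Rt[1,0],Rt[0,0])); 
    tw=None if yaw_deg is None else -((yaw_deg-yw+180)%360-180)/8
    print('clk %.2f pos %s yaw %.1f F %s w %.3f'%(o['clock'],o['ee_pos'].round(4),yw,o['ft_force'].round(2),o['width']),'q',o['qpos'].round(2)); print('-> d',d.round(3),'tw',tw)
if __name__=='__main__':
    a=[float(x) for x in sys.argv[1:]]; delta(a[:3],a[3] if len(a)>3 else None)
E
python3 st.py 0.48 0.04 0.42 20
python3 - <<'E'
from h import *
grab('wrist','w1')
E
```

```text
clk 1.40 pos [0.4476 0.1292 0.4197] yaw 57.4 F [0.94 0.08 0.21] w 1.001 q [0.14 0.11 1.64 0.   1.4  0.71]
-> d [-0.962  1.256 -0.006] tw 4.675156585369088
```

View pics/w1.png

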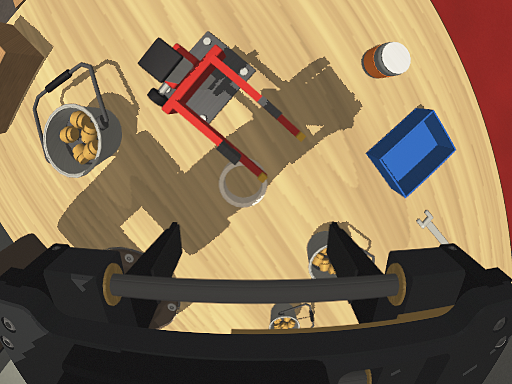

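The wrist view shows the rack in full: tips at (262,176) and (299,134), keepers at about (228,152) and (270,110), post cap at (160,60). I measure it from here and combine with the side view.

Run:
```python
from h import *
w=load('w1'); s=load('side0'); t=load('top0')
h=cv2.cvtColor(w['pixels'],cv2.COLOR_RGB2HSV).astype(int)
m=((h[...,0]>20)&(h[...,0]<35)&(h[...,1]>150)&(h[...,2]>90)).astype(np.uint8)
m[:110]=0;m[200:]=0;m[:,:240]=0;m[:,320:]=0
n,l,st,ce=cv2.connectedComponentsWithStats(m); 
T=[ce[i] for i in range(1,n) if st[i,4]>5]; print(T)
Q=[]
for (u,v),(us,vs) in zip(sorted(T,key=lambda c:c[0]),[(231.7,125.06),(250.5,115)]):
    p=tri(*ray(w,u,v,True),*ray(s,us,vs)); print('tri',p, 'depth',depth(w,u,v,True)); Q.append(p[0])
# all depth points of rack
vv,uu=np.mgrid[:384,:512]; x=(uu-w['cx'])/w['fx'];y=(vv-w['cy'])/w['fy'];r=np.hypot(x,y);sn=np.sinc(r/np.pi)
d=np.stack([x*sn,y*sn,np.cos(r)],-1); d=d/d[...,2:]*w['z_map'][...,None]; P=d@rot(w).T+w['xyz']
o=np.array([.440,.287]); X=np.array([-.268,.963]); X/=np.linalg.norm(X); Y=np.array([-X[1],X[0]])
L=np.stack([(P[...,:2]-o)@X,(P[...,:2]-o)@Y,P[...,2]],-1); np.save('pics/Lw1.npy',L)
near=(abs(L[...,0])<.2)&(abs(L[...,1])<.06)&(vv<200)&(L[...,2]>.17)
red=near&((h[...,0]<10)|(h[...,0]>170))&(h[...,1]>150)
for sg in(-1,1):
    k=red&(abs(L[...,1]-sg*.034)<.015)
    for a,b in((-.160,-.145),(-.145,-.13),(-.095,-.06),(-.06,-.035)):
        q=L[k&(L[...,0]>a)&(L[...,0]<b)]
        print(sg,a,b,len(q),np.percentile(q[:,2],[10,50,90]).round(4) if len(q) else '', np.median(q[:,1]).round(4) if len(q) else '')
    k=near&(h[...,1]<90)&(h[...,2]<110)&(abs(L[...,1]-sg*.034)<.015)&(L[...,0]<-.08)
    q=L[k]; print('keeper',len(q),np.percentile(q,[5,50,95],axis=0).round(4).tolist())
    top=q[q[:,2]>np.percentile(q[:,2],90)-.006]; print(' top',top.min(0).round(3),top.max(0).round(3))
k=(abs(L[...,0])<.03)&(abs(L[...,1])<.03)&(L[...,2]>.275)&(vv<200); q=L[k]; print('post',len(q),q.min(0),q.max(0))
```

```text
[array([298.46153846, 134.53846154]), array([261.89473684, 175.52631579])]
tri (array([0.45356837, 0.12073623, 0.21211404]), np.float64(0.0008028851216862115)) depth [0.45360756 0.12171847 0.21577334]
tri (array([0.51804565, 0.13966701, 0.21173451]), np.float64(0.00211950157003771)) depth [0.51673719 0.14085545 0.21632082]
-1 -0.16 -0.145 87 [0.2058 0.2068 0.2077] -0.0352
-1 -0.145 -0.13 83 [0.2056 0.2066 0.2077] -0.0346
-1 -0.095 -0.06 240 [0.2238 0.2249 0.2259] -0.0346
-1 -0.06 -0.035 177 [0.2239 0.225  0.2258] -0.0346
keeper 243 [[-0.1251, -0.0388, 0.2435], [-0.1119, -0.0342, 0.2449], [-0.0985, -0.0266, 0.5643]]
 top [-0.099 -0.027  0.564] [-0.099 -0.027  0.564]
1 -0.16 -0.145 94 [0.205  0.2066 0.2078] 0.0325
1 -0.145 -0.13 91 [0.2052 0.2066 0.2077] 0.0322
1 -0.095 -0.06 321 [0.209  0.2245 0.2257] 0.0313
1 -0.06 -0.035 222 [0.2103 0.2245 0.2257] 0.0315
keeper 279 [[-0.1254, 0.0281, 0.227], [-0.1135, 0.0314, 0.2445], [-0.1011, 0.0367, 0.2456]]
 top [-0.127  0.028  0.24 ] [-0.099  0.037  0.247]
post 1139 [-0.01678424 -0.0179886   0.27590347] [0.01767589 0.01657411 0.28489657]
```

>>> servo_tool(
  motion=[
    [[-0.1, 0.9, 0], 1, 100],
    [[-0.3, 1.8, 0], 2, 150],
    [[-0.6, 2.7, 0], 3, 150],
    [[-0.9, 3.4, 0], 4, 150],
    [[-0.9, 3.4, 0], 4.1, 150],
    [[-0.9, 3.4, 0], 4.1, 150],
    [[-0.9, 3.4, 0], 4.1, 150],
    [[-0.9, 3.4, 0], 4.1, 150],
    [[-0.9, 3.4, 0], 4.1, 150],
    [[-0.9, 3.4, 0], 4.1, 150],
  ],
)

```text
clock: 2.7
ee_pos: [0.5908, -0.0232, 0.4198]
tool_rot: [0.976, 0.216, 0.0, 0.0]
ft_force: [0.1, -0.7, 0.8]
width: 0.414
```

```bash
python3 st.py 0.4945 -0.2128 0.2 24.6
python3 - <<'E'
from h import *
grab('wrist','w2')
E
```

```text
clk 2.70 pos [ 0.5908 -0.0232  0.4198] yaw 24.9 F [ 0.13 -0.71  0.8 ] w 0.414 q [-0.15  0.32  1.36  0.    1.46  0.98]
-> d [-2.789  2.188  3.662] tw 0.042292062031400235
```

View pics/w2.png

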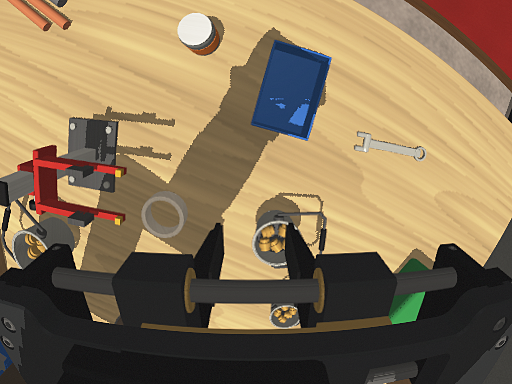

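Prong floor from depth is about 0.207 (three checks agree: prong floor, rear prong height minus 18, keeper top minus 38). Now I move above the grip and look again.

>>> servo_tool(
  motion=[
    [[-0.6, 0.5, 0], 0, 150],
    [[-1.3, 1.0, 0.5], 0, 150],
    [[-1.9, 1.5, 1.1], 0, 150],
    [[-2.4, 1.9, 1.8], 0, 150],
    [[-2.8, 2.2, 2.5], 0, 150],
    [[-2.8, 2.2, 3.2], 0, 150],
    [[-2.8, 2.2, 3.6], 0, 150],
    [[-2.8, 2.2, 3.6], 0, 150],
    [[-2.8, 2.2, 3.6], 0, 150],
    [[-2.8, 2.2, 3.6], 0, 150],
  ],
)

```text
clock: 4.0
ee_pos: [0.4946, -0.214, 0.2048]
tool_rot: [0.976, 0.216, 0.001, 0.001]
ft_force: [0.0, -0.1, -0.3]
width: 0.412
```

```bash
python3 st.py 0.4945 -0.2128 0.062 24.6
python3 - <<'E'
from h import *
f=grab('wrist','w3'); cv2.imwrite('pics/w3c.png',cv2.resize(f['pixels'][100:290,150:350][:,:,::-1],None,fx=3,fy=3,interpolation=cv2.INTER_CUBIC))
E
```

```text
clk 4.00 pos [ 0.4946 -0.214   0.2048] yaw 24.9 F [ 0.02 -0.11 -0.32] w 0.412 q [-0.53  0.41  1.81  0.    0.92  0.6 ]
-> d [ 0.005 -0.023  2.38 ] tw 0.04097444946102513
```

View pics/w3c.png

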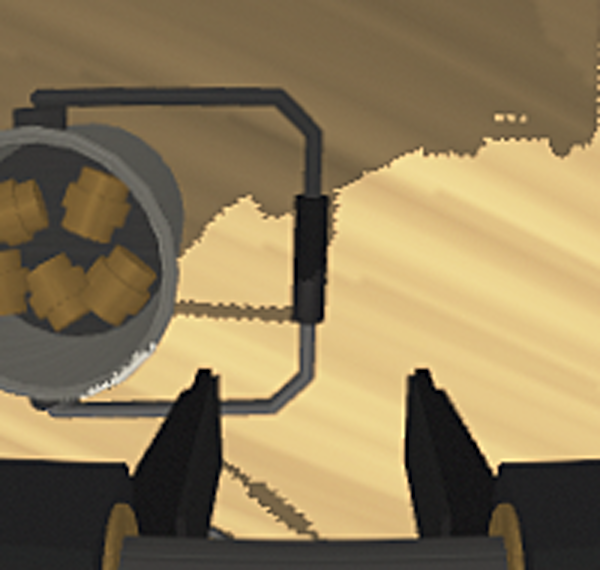

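The crop shows the middle pail (orange fittings) with the black sleeve at crop (311,259), i.e. pixel (253.5,186), lying between the fingers and parallel to the tool's x.

Run:
```python
from h import *
w=load('w3'); t=load('top0'); s=load('side0')
h=cv2.cvtColor(w['pixels'],cv2.COLOR_RGB2HSV).astype(int)
m=(h[...,2]<50); m[:164]=0; m[210:]=0; m[:,:244]=0; m[:,262:]=0
ys,xs=np.nonzero(m); print(xs.mean(),ys.mean(),len(xs),ys.min(),ys.max(),xs.min(),xs.max())
# use box edges of sleeve rows 165.7..207
u,v=253.5,186.3
print('depth',depth(w,u,v,True)); print('tri top',tri(*ray(w,u,v,True),*ray(t,330.3,184.9)),'side',tri(*ray(w,u,v,True),*ray(s,308.3,244.7)))
for z in (.052,.055): print(plane(w,u,v,z,True))
e1=plane(w,154.2+0,165.7,.055,True)
a=plane(w,254.3,166,.055,True); b=plane(w,252.9,207,.055,True); print('len',np.linalg.norm(a-b),np.degrees(np.arctan2(*(a-b)[1::-1])))
# legs: bare wire ends top/bottom for hinge direction
vv,uu=np.mgrid[:384,:512]; x=(uu-w['cx'])/w['fx'];y=(vv-w['cy'])/w['fy'];r=np.hypot(x,y);sn=np.sinc(r/np.pi)
d=np.stack([x*sn,y*sn,np.cos(r)],-1); d=d/d[...,2:]*w['z_map'][...,None]; P=d@rot(w).T+w['xyz']
q=P[(abs(uu-254)<4)&(vv>168)&(vv<204)]; q=q[(q[:,2]>.03)]; print('sleeve z top',np.percentile(q[:,2],[50,80,95]),q.mean(0))
q=P[(P[...,2]>.075)&(P[...,2]<.09)&(vv<230)&(np.hypot(P[...,0]-.457,P[...,1]+.132)<.055)&(np.hypot(P[...,0]-.457,P[...,1]+.132)>.03)]
from scipy.optimize import least_squares
r=least_squares(lambda x:np.hypot(q[:,0]-x[0],q[:,1]-x[1])-x[2],[.457,-.132,.044],loss='soft_l1',f_scale=.002); print('rim',r.x,len(q),np.median(q[:,2]))
```

```text
252.94103773584905 185.5566037735849 424 165 207 247 258
depth [ 0.49564403 -0.21319491  0.06358615]
tri top (array([ 0.4929471 , -0.21383881,  0.05220498]), np.float64(0.00148177779829293)) side (array([ 0.49505374, -0.21415009,  0.05940393]), np.float64(0.0013352441356488593))
[ 0.49264573 -0.21457587  0.052     ]
[ 0.49342208 -0.2142183   0.055     ]
len 0.04404397781582086 22.981444397844275
sleeve z top [0.06247903 0.06312847 0.06382133] [ 0.49667935 -0.21326871  0.06575912]
rim [ 0.46057539 -0.13141371  0.04391023] 1563 0.07959267441136164
```

>>> servo_tool(
  motion=[
    [[0, 0, 0.6], 0.1, 150],
    [[0, 0, 1.2], 0.2, 150],
    [[0, 0, 1.7], 0.2, 150],
    [[0, 0, 2.1], 0.2, 150],
    [[0, 0, 2.36], 0.2, 150],
    [[0, 0, 2.36], 0.2, 150],
    [[0, 0, 2.36], 0.2, 255],
    [[0, 0, 2.36], 0.2, 255],
    [[0, 0, 2.36], 0.2, 255],
    [[0, 0, 2.36], 0.2, 255],
  ],
  grip_force=15,
)

```text
clock: 5.3
ee_pos: [0.494, -0.2136, 0.0622]
tool_rot: [0.979, 0.202, -0.0, -0.0]
ft_force: [-0.4, 3.4, -0.4]
width: 0.118
```

```bash
python3 st.py 0.494 -0.214 0.063 23
python3 - <<'E'
from h import *
f=grab('wrist','w4'); cv2.imwrite('pics/w4c.png',cv2.resize(f['pixels'][100:310,150:350][:,:,::-1],None,fx=2.5,fy=2.5,interpolation=cv2.INTER_CUBIC))
E
```

```text
clk 5.30 pos [ 0.494  -0.2136  0.0622] yaw 23.3 F [-0.44  3.37 -0.42] w 0.118 q [-0.53  0.62  1.93  0.    0.59  0.63]
-> d [-0.002  0.006 -0.013] tw 0.03815480818699157
```

View pics/w4c.png

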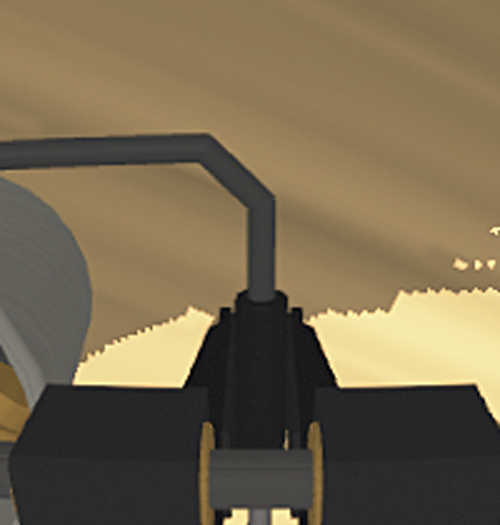

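The grasp is good (width 11 mm on the 12 mm sleeve). Now I swing the bail up along an arc of 90 mm about the hinge.

>>> servo_tool(
  motion=[
    [[0, 0.015, -0.127], 0, 255],
    [[0, 0.018, -0.254], 0, 255],
    [[0, 0.011, -0.381], 0, 255],
    [[0, -0.007, -0.508], 0, 255],
    [[0, -0.036, -0.632], 0, 255],
    [[0, -0.075, -0.753], 0, 255],
    [[0, -0.125, -0.871], 0, 255],
    [[0, -0.184, -0.984], 0, 255],
    [[0, -0.252, -1.091], 0, 255],
    [[0, -0.33, -1.192], 0, 255],
  ],
)

```text
clock: 6.6
ee_pos: [0.4862, -0.1954, 0.1339]
tool_rot: [0.979, 0.202, 0.0, -0.0]
ft_force: [-0.7, 2.7, -2.8]
width: 0.119
```

```bash
python3 st.py 0.494 -0.214 0.063 23
python3 - <<'E'
from h import *
f=grab('side','s5'); cv2.imwrite('pics/s5c.png',cv2.resize(f['pixels'][130:290,215:365][:,:,::-1],None,fx=3.5,fy=3.5,interpolation=cv2.INTER_CUBIC))
E
```

```text
clk 6.60 pos [ 0.4862 -0.1954  0.1339] yaw 23.3 F [-0.73  2.73 -2.79] w 0.119 q [-0.51  0.49  1.92  0.    0.74  0.66]
-> d [-0.003  0.336  1.182] tw 0.03904841340137821
```

View pics/s5c.png

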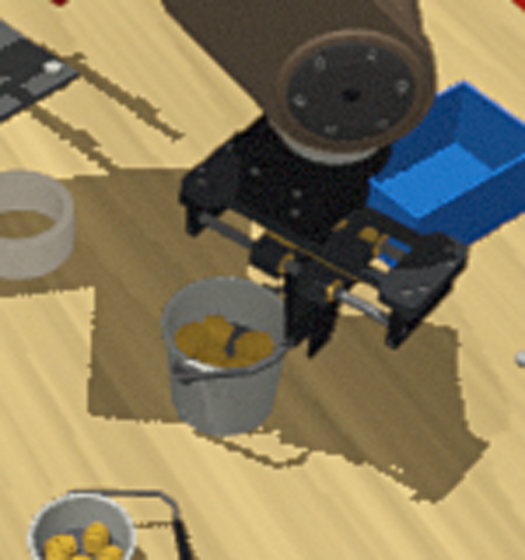

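```bash
cat > pailpos.py <<'E'
from h import *
from scipy.optimize import least_squares
def pc(f):
    vv,uu=np.mgrid[:384,:512]
    d=np.stack([(uu-f['cx'])/f['fx'],(vv-f['cy'])/f['fy'],np.ones_like(uu)],-1)*f['z_map'][...,None]
    return d@rot(f).T+f['xyz']
def rim(tag,zl=.074,zh=.095,c0=(.459,-.133)):
    P=pc(load(tag)); dd=np.hypot(P[...,0]-c0[0],P[...,1]-c0[1])
    q=P[(P[...,2]>zl)&(P[...,2]<zh)&(dd<.052)&(dd>.032)]
    r=least_squares(lambda x:np.hypot(q[:,0]-x[0],q[:,1]-x[1])-x[2],[*c0,.044],loss='soft_l1',f_scale=.002).x
    A=np.c_[q[:,:2]-r[:2],np.ones(len(q))]; top=q[:,2]>np.percentile(q[:,2],60)
    for _ in range(3):
        k=np.linalg.lstsq(A[top],q[top,2],rcond=None)[0]; res=q[:,2]-A@k; top=abs(res)<.003
    print(tag,'rim',r.round(4),'plane',k.round(4),len(q),top.sum())
E
python3 - <<'E'
from pailpos import *
rim('side0'); rim('s5')
# foot: lowest wall points
for t in('side0','s5'):
    P=pc(load(t)); 
    d=np.hypot(P[...,0]-.459,P[...,1]+.133)
    q=P[(P[...,2]>.01)&(P[...,2]<.03)&(d<.05)]; 
    r=least_squares(lambda x:np.hypot(q[:,0]-x[0],q[:,1]-x[1])-.0387,[.459,-.133],loss='soft_l1',f_scale=.002).x; print('foot',r,len(q))
E
```

```text
side0 rim [ 0.4587 -0.1338  0.0442] plane [-0.0021 -0.0048  0.0799] 254 195
s5 rim [ 0.4593 -0.1353  0.0446] plane [-0.0036 -0.0012  0.0797] 188 130
foot [ 0.45936058 -0.1329982 ] 113
foot [ 0.4597114  -0.13426957] 132
```

The pail moved only 1.5 mm and did not tip. I continue the arc to upright.

>>> servo_tool(
  motion=[
    [[0, -0.09, -0.08], 0, 255],
    [[0, -0.185, -0.16], 0, 255],
    [[0, -0.285, -0.23], 0, 255],
    [[0, -0.39, -0.295], 0, 255],
    [[0, -0.5, -0.35], 0, 255],
    [[0, -0.617, -0.395], 0, 255],
    [[0, -0.737, -0.43], 0, 255],
    [[0, -0.853, -0.455], 0, 255],
    [[0, -0.98, -0.47], 0, 255],
    [[0, -1.1, -0.475], 0, 255],
  ],
)

```text
clock: 7.9
ee_pos: [0.4609, -0.1353, 0.1639]
tool_rot: [0.979, 0.202, 0.002, 0.001]
ft_force: [-1.5, -2.4, 21.6]
width: 0.119
```

```bash
python3 st.py 0.494 -0.214 0.063 23
python3 - <<'E'
from h import *
f=grab('side','s6'); cv2.imwrite('pics/s6c.png',cv2.resize(f['pixels'][130:290,215:365][:,:,::-1],None,fx=3.5,fy=3.5,interpolation=cv2.INTER_CUBIC))
from pailpos import *
rim('s6')
E
```

```text
clk 7.90 pos [ 0.4609 -0.1353  0.1639] yaw 23.3 F [-1.48 -2.36 21.56] w 0.119 q [-0.42  0.39  1.99 -0.    0.75  0.74]
-> d [-0.016  1.417  1.685] tw 0.03903323706005679
s6 rim [ 0.4594 -0.1347  0.0442] plane [-0.0011 -0.0002  0.0801] 235 164
```

View pics/s6c.png

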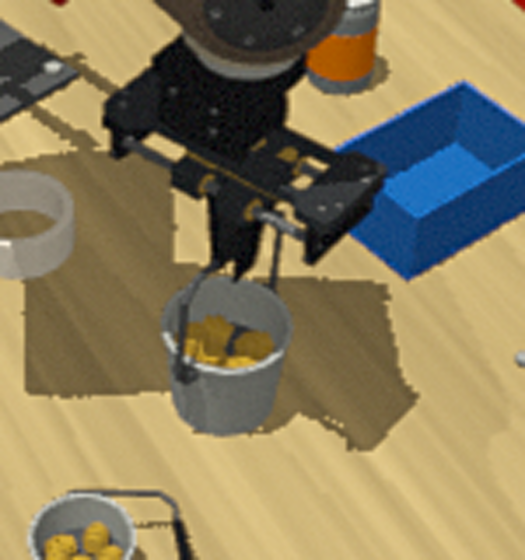

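The bail is upright and the pail still in place, but I'm pressing down with about 21 N. I ease up 3 mm, hold, then lift with a firmer grip.

>>> servo_tool(
  motion=[
    [[0, 0, -0.03], 0, 255],
    [[0, 0, -0.04], 0, 255],
    [[0, 0, -0.04], 0, 255],
    [[0, 0, -0.04], 0, 255],
    [[0, 0, -0.04], 0, 255],
    [[0, 0, -0.1], 0, 255],
    [[0, 0, -0.2], 0, 255],
    [[0, 0, -0.35], 0, 255],
    [[0, 0, -0.5], 0, 255],
    [[0, 0, -0.5], 0, 255],
  ],
  grip_force=30,
)

```text
clock: 9.2
ee_pos: [0.4604, -0.1352, 0.1929]
tool_rot: [0.979, 0.202, 0.001, 0.0]
ft_force: [0.7, 0.4, -6.0]
width: 0.119
```

```bash
python3 st.py 0.494 -0.214 0.063 15.6
python3 - <<'E'
from h import *
f=grab('side','s7'); cv2.imwrite('pics/s7c.png',cv2.resize(f['pixels'][130:290,215:365][:,:,::-1],None,fx=3.5,fy=3.5,interpolation=cv2.INTER_CUBIC))
E
```

```text
clk 9.20 pos [ 0.4604 -0.1352  0.1929] yaw 23.3 F [ 0.65  0.37 -6.03] w 0.119 q [-0.42  0.35  1.96  0.    0.83  0.74]
-> d [-0.008  1.425  2.166] tw 0.964030159655195
```

View pics/s7c.png

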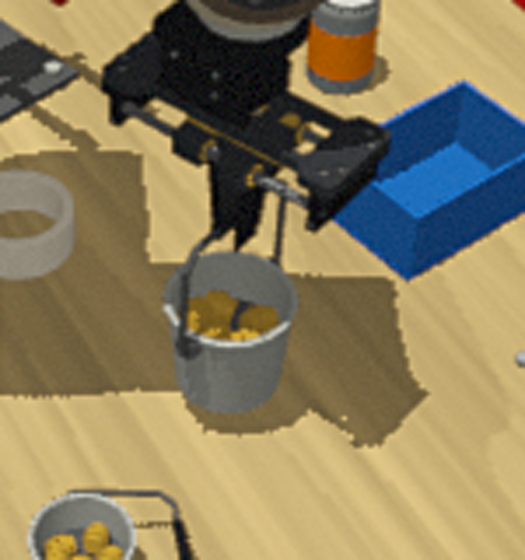

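Pail weighs about 5.5 N and hangs cleanly. I carry it to a spot in front of the prong tips, with the bar about 25 mm above the prong floor, and turn to the rack's yaw.

>>> servo_tool(
  motion=[
    [[0.05, -0.06, -0.2], 0.1, 255],
    [[0.2, -0.2, -0.4], 0.2, 255],
    [[0.45, -0.48, -0.6], 0.35, 255],
    [[0.75, -0.8, -0.72], 0.5, 255],
    [[1.05, -1.12, -0.72], 0.65, 255],
    [[1.35, -1.44, -0.72], 0.8, 255],
    [[1.6, -1.7, -0.72], 0.9, 255],
    [[1.77, -1.88, -0.72], 0.97, 255],
    [[1.85, -1.96, -0.72], 0.97, 255],
    [[1.86, -1.97, -0.72], 0.97, 255],
  ],
)

```text
clock: 10.5
ee_pos: [0.5159, 0.0178, 0.2354]
tool_rot: [0.991, 0.136, -0.0, -0.0]
ft_force: [-0.2, -0.0, -5.7]
width: 0.118
```

```bash
python3 st.py 0.4802 0.1477 0.236 15.55
python3 - <<'E'
from h import *
f=grab('side','s8'); cv2.imwrite('pics/s8c.png',cv2.resize(f['pixels'][60:240,160:340][:,:,::-1],None,fx=3.3,fy=3.3,interpolation=cv2.INTER_CUBIC))
f=grab('wrist','w8');
E
```

```text
clk 10.50 pos [0.5159 0.0178 0.2354] yaw 15.6 F [-0.19 -0.04 -5.67] w 0.118 q [-0.09  0.34  1.83  0.    0.97  1.21]
-> d [ 0.009 -2.244 -0.01 ] tw 0.004128559741168658
```

View pics/s8c.png

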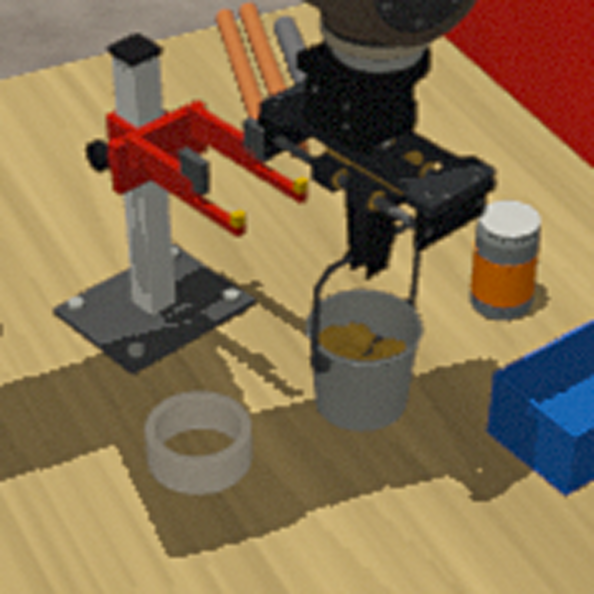

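View pics/w8.png

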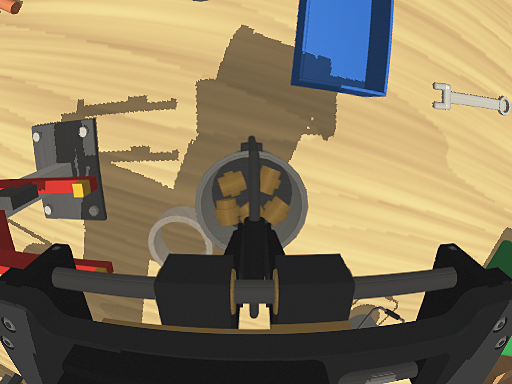

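Run:
```python
from pailpos import *
o=np.array([.4413,.2873]); X=np.array([-.268,.963]); X/=np.linalg.norm(X); Y=np.array([-X[1],X[0]])
loc=lambda p:np.array([(p[:2]-o)@X,(p[:2]-o)@Y])
def pcw(w):
    vv,uu=np.mgrid[:384,:512]; x=(uu-w['cx'])/w['fx'];y=(vv-w['cy'])/w['fy'];r=np.hypot(x,y);sn=np.sinc(r/np.pi)
    d=np.stack([x*sn,y*sn,np.cos(r)],-1); d=d/d[...,2:]*w['z_map'][...,None]; return d@rot(w).T+w['xyz']
for n,P in(('s',pc(load('s8'))),('w',pcw(load('w8')))):
    dd=np.hypot(P[...,0]-.516,P[...,1]-.018); q=P[(dd<.055)&(dd>.035)&(P[...,2]>.142)&(P[...,2]<.165)]
    r=least_squares(lambda x:np.hypot(q[:,0]-x[0],q[:,1]-x[1])-x[2],[.516,.018,.044],loss='soft_l1',f_scale=.002).x
    print(n,r,len(q),np.percentile(q[:,2],[50,90]),'loc',loc(r[:2]),'tcp loc',loc(np.array([.5159,.0178])))
    if n=='w':
        L=np.stack([(P[...,:2]-o)@X,(P[...,:2]-o)@Y,P[...,2]],-1); vv,uu=np.mgrid[:384,:512]
        b=L[(vv<225)&(abs(L[...,0]+.28)<.02)&(L[...,2]>.2)&(L[...,2]<.245)&(abs(L[...,1])<.07)]; print('bar',len(b),b.min(0),b.max(0),np.median(b[:,2]))
    h=cv2.cvtColor(load('s8' if n=='s' else 'w8')['pixels'],cv2.COLOR_RGB2HSV).astype(int)
    L=np.stack([(P[...,:2]-o)@X,(P[...,:2]-o)@Y,P[...,2]],-1)
    for sg in(-1,1):
        k=((h[...,0]<10)|(h[...,0]>170))&(h[...,1]>150)&(abs(L[...,1]-sg*.034)<.012)&(L[...,0]>-.16)&(L[...,0]<-.130)&(abs(L[...,2]-.207)<.004); print(sg,k.sum(),L[k].mean(0) if k.sum() else '', (L[k][:,1].min(),L[k][:,1].max()) if k.sum() else '')
```

```text
s [0.51427973 0.01852806 0.04403765] 262 [0.14888266 0.15223799] loc [-0.27849834  0.0017521 ] tcp loc [-0.27963416  0.00038636]
-1 24 [-0.14324774 -0.03223316  0.20535961] (np.float64(-0.038412990535813596), np.float64(-0.02721594797197729))
1 22 [-0.14279138  0.03649481  0.20615079] (np.float64(0.02933220226660648), np.float64(0.04067648718220273))
w [0.51624499 0.02013625 0.04355384] 2140 [0.15043774 0.15161597] loc [-0.27747593 -0.00057237] tcp loc [-0.27963416  0.00038636]
bar 998 [-0.28984207 -0.05755726  0.200013  ] [-0.27017988 -0.00936121  0.23675942] 0.23169261935585506
-1 362 [-0.14286919 -0.03433478  0.20662619] (np.float64(-0.0386910043417784), np.float64(-0.028994344877350354))
1 133 [-0.14969282  0.0308288   0.20610197] (np.float64(0.029074974626841495), np.float64(0.03368067672688376))
```

Pail and prong centres agree to within about 1 mm sideways, and the bar is at z 0.231. I advance over the landing.

>>> servo_tool(
  motion=[
    [[0, -0.12, 0], 0, 255],
    [[0, -0.4, 0], 0, 255],
    [[0, -0.75, 0], 0, 255],
    [[0, -1.1, 0], 0, 255],
    [[0, -1.45, 0], 0, 255],
    [[0, -1.8, 0], 0, 255],
    [[0, -2.08, 0], 0, 255],
    [[0, -2.22, 0], 0, 255],
    [[0, -2.25, 0], 0, 255],
    [[0, -2.25, 0.1], 0, 255],
  ],
)

```text
clock: 11.85
ee_pos: [0.4799, 0.1475, 0.2293]
tool_rot: [0.991, 0.135, 0.0, -0.0]
ft_force: [0.5, 0.0, -6.0]
width: 0.118
```

```bash
python3 st.py 0.4802 0.1477 0.214 15.55
python3 - <<'E'
from h import *
f=grab('side','s9'); cv2.imwrite('pics/s9c.png',cv2.resize(f['pixels'][50:200,150:300][:,:,::-1],None,fx=4,fy=4,interpolation=cv2.INTER_CUBIC))
f=grab('wrist','w9');
E
```

```text
clk 11.85 pos [0.4799 0.1475 0.2293] yaw 15.5 F [ 0.53  0.03 -5.96] w 0.118 q [0.17 0.33 1.87 0.   0.94 1.47]
-> d [ 0.005 -0.002  0.255] tw -0.0007565799846354082
```

View pics/s9c.png

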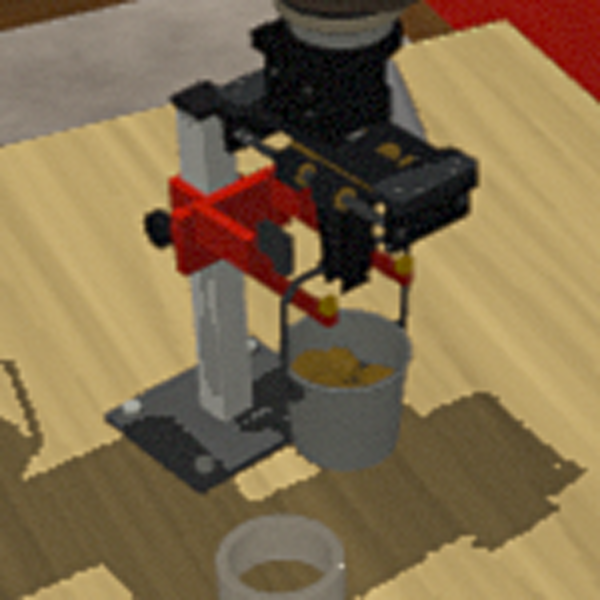

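View pics/w9.png

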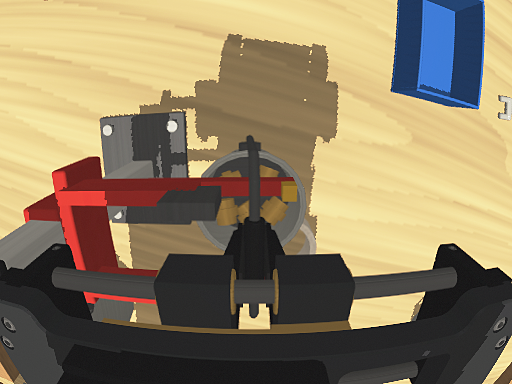

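Bar is over the landing, and both prongs are inside the bail. I lower slowly, watching the force.

>>> servo_tool(
  motion=[
    [[0, 0, 0.06], 0, 255],
    [[0, 0, 0.12], 0, 255],
    [[0, 0, 0.16], 0, 255],
    [[0, 0, 0.19], 0, 255],
    [[0, 0, 0.21], 0, 255],
    [[0, 0, 0.22], 0, 255],
    [[0, 0, 0.23], 0, 255],
    [[0, 0, 0.23], 0, 255],
    [[0, 0, 0.23], 0, 255],
    [[0, 0, 0.23], 0, 255],
  ],
)

```text
clock: 13.2
ee_pos: [0.4797, 0.1477, 0.2155]
tool_rot: [0.991, 0.135, 0.0, -0.0]
ft_force: [0.5, 0.4, -6.0]
width: 0.122
```

```bash
python3 st.py 0.4802 0.1477 0.214 15.55
```

```text
clk 13.20 pos [0.4797 0.1477 0.2155] yaw 15.6 F [ 0.48  0.4  -6.  ] w 0.122 q [0.17 0.35 1.88 0.   0.91 1.47]
-> d [0.008 0.002 0.025] tw 0.0005985998254338654
```

>>> servo_tool(
  motion=[
    [[0, 0, 0.005], 0, 255],
    [[0, 0, 0.01], 0, 255],
    [[0, 0, 0.015], 0, 255],
    [[0, 0, 0.02], 0, 255],
    [[0, 0, 0.02], 0, 255],
    [[0, 0, 0.02], 0, 255],
    [[0, 0, 0.02], 0, 255],
    [[0, 0, 0.02], 0, 255],
    [[0, 0, 0.02], 0, 255],
    [[0, 0, 0.02], 0, 255],
  ],
  grip_force=15,
)

```text
clock: 14.45
ee_pos: [0.4797, 0.1477, 0.2143]
tool_rot: [0.991, 0.135, 0.0, -0.0]
ft_force: [-1.7, -0.2, -0.6]
width: 0.121
```

```bash
python3 st.py 0.4802 0.1477 0.214 15.55
```

```text
clk 14.45 pos [0.4797 0.1477 0.2143] yaw 15.6 F [-1.74 -0.24 -0.62] w 0.121 q [0.17 0.35 1.89 0.   0.91 1.47]
-> d [0.007 0.001 0.006] tw 0.0002683276251147504
```

Touchdown: the weight moved to the rack at TCP z 0.2143 (floor about 0.207, as seen). I slide back toward the slots.

>>> servo_tool(
  motion=[
    [[0, -0.04, 0], 0, 255],
    [[0, -0.1, 0], 0, 255],
    [[0, -0.16, 0], 0, 255],
    [[0, -0.22, 0], 0, 255],
    [[0, -0.28, 0], 0, 255],
    [[0, -0.33, 0], 0, 255],
    [[0, -0.37, 0], 0, 255],
    [[0, -0.4, 0], 0, 255],
    [[0, -0.4, 0], 0, 255],
    [[0, -0.4, 0], 0, 255],
  ],
)

```text
clock: 15.7
ee_pos: [0.4732, 0.171, 0.2143]
tool_rot: [0.991, 0.135, 0.0, -0.0]
ft_force: [-0.1, -0.1, 1.5]
width: 0.121
```

```bash
python3 st.py 0.4729 0.1737 0.214 15.55
python3 - <<'E'
from h import *
f=grab('side','s10'); cv2.imwrite('pics/s10c.png',cv2.resize(f['pixels'][50:200,150:300][:,:,::-1],None,fx=4,fy=4,interpolation=cv2.INTER_CUBIC))
f=grab('wrist','w10');cv2.imwrite('pics/w10c.png',cv2.resize(f['pixels'][120:270,150:350][:,:,::-1],None,fx=3.5,fy=3.5,interpolation=cv2.INTER_CUBIC))
E
```

```text
clk 15.70 pos [0.4732 0.171  0.2143] yaw 15.5 F [-0.1  -0.13  1.52] w 0.121 q [0.22 0.35 1.88 0.   0.91 1.51]
-> d [ 0.007 -0.044  0.005] tw -0.0004887907120085799
```

View pics/s10c.png

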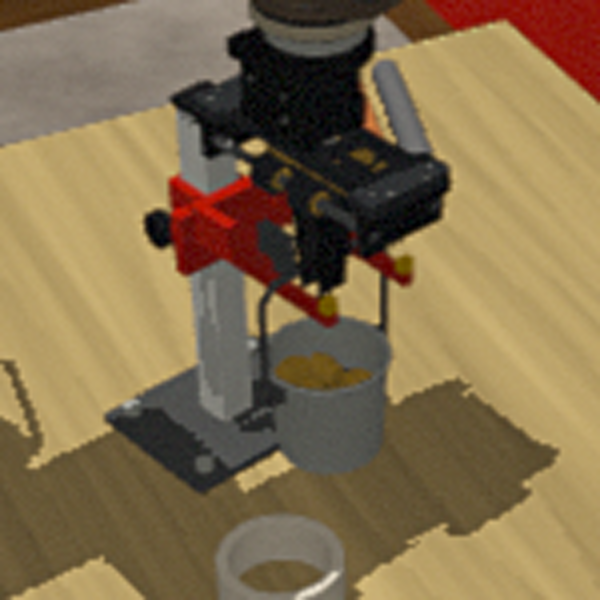

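View pics/w10c.png

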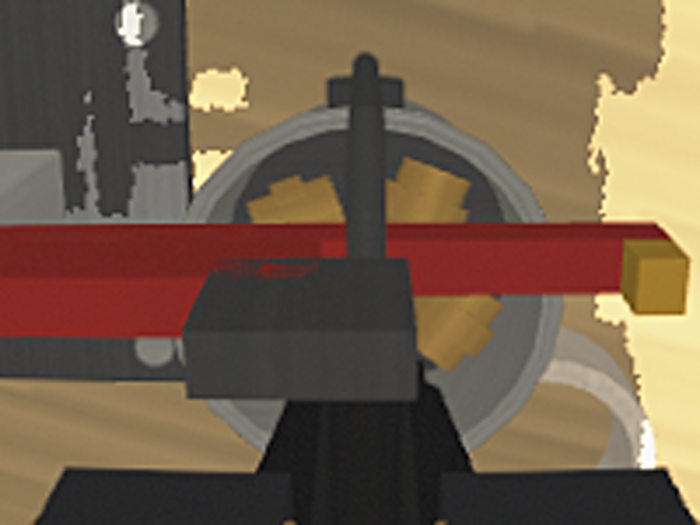

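Bar has entered the slots, with the TCP at stand x of about -0.1205. I creep the last few mm until it stops.

>>> servo_tool(
  motion=[
    [[0, -0.008, 0], 0, 255],
    [[0, -0.016, 0], 0, 255],
    [[0, -0.024, 0], 0, 255],
    [[0, -0.032, 0], 0, 255],
    [[0, -0.036, 0], 0, 255],
    [[0, -0.04, 0], 0, 255],
    [[0, -0.04, 0], 0, 255],
    [[0, -0.04, 0], 0, 255],
    [[0, -0.04, 0], 0, 255],
    [[0, -0.04, 0], 0, 255],
  ],
)

```text
clock: 17.05
ee_pos: [0.4726, 0.1731, 0.2143]
tool_rot: [0.991, 0.135, 0.0, -0.0]
ft_force: [1.5, -4.3, 1.6]
width: 0.124
```

```bash
python3 st.py 0.4729 0.1737 0.214 15.55
```

```text
clk 17.05 pos [0.4726 0.1731 0.2143] yaw 15.6 F [ 1.49 -4.26  1.61] w 0.124 q [0.22 0.35 1.88 0.   0.91 1.52]
-> d [ 0.007 -0.008  0.004] tw 0.0007480999385158782
```

It has stopped at the back: 4.5 N back-reaction at stand x of about -0.118. I ease the push and open the fingers.

>>> servo_tool(
  motion=[
    [[0, 0.004, 0], 0, 255],
    [[0, 0.004, 0], 0, 255],
    [[0, 0.004, 0], 0, 210],
    [[0, 0.004, 0], 0, 190],
    [[0, 0.004, 0], 0, 170],
    [[0, 0.004, 0], 0, 150],
    [[0, 0.004, 0], 0, 150],
    [[0, 0.004, 0], 0, 150],
    [[0, 0.004, 0], 0, 150],
    [[0, 0.004, 0], 0, 150],
  ],
)

```text
clock: 18.3
ee_pos: [0.4727, 0.1729, 0.2143]
tool_rot: [0.991, 0.135, 0.0, -0.0]
ft_force: [0.3, -0.3, 0.3]
width: 0.416
```

```bash
python3 st.py 0.4729 0.1737 0.214 15.55
python3 - <<'E'
from h import *
f=grab('side','s11'); cv2.imwrite('pics/s11c.png',cv2.resize(f['pixels'][50:200,150:300][:,:,::-1],None,fx=4,fy=4,interpolation=cv2.INTER_CUBIC))
f=grab('wrist','w11');cv2.imwrite('pics/w11c.png',cv2.resize(f['pixels'][120:290,150:350][:,:,::-1],None,fx=3.5,fy=3.5,interpolation=cv2.INTER_CUBIC))
E
```

```text
clk 18.30 pos [0.4727 0.1729 0.2143] yaw 15.6 F [ 0.27 -0.26  0.35] w 0.416 q [0.22 0.35 1.88 0.   0.91 1.52]
-> d [ 0.007 -0.012  0.004] tw 0.00043218583724069504
```

View pics/s11c.png

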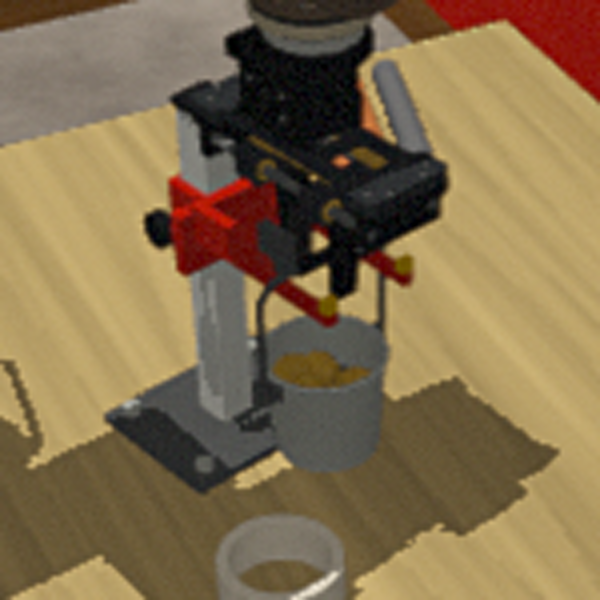

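View pics/w11c.png

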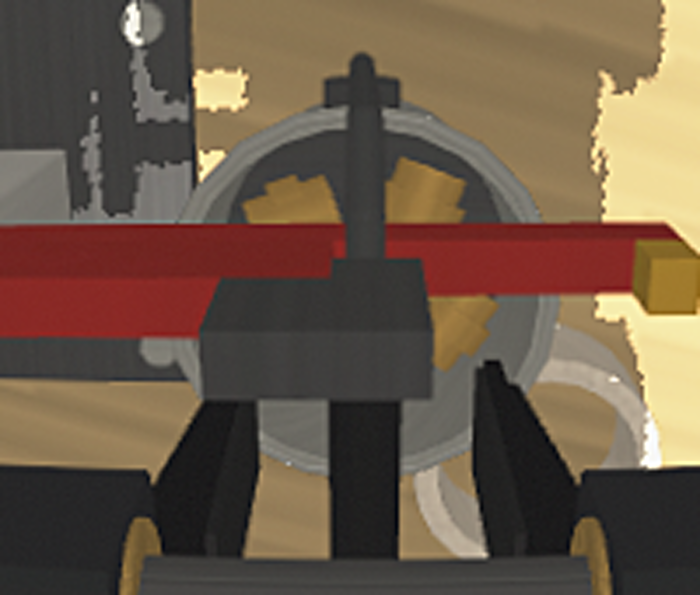

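The fingers are open (39 mm) and the pail hangs on the rack with zero load on the arm. I retreat straight up.

>>> servo_tool(
  motion=[
    [[0, 0, -0.1], 0, 150],
    [[0, 0, -0.3], 0, 150],
    [[0, 0, -0.6], 0, 150],
    [[0, 0, -1.0], 0, 150],
    [[0, 0, -1.5], 0, 150],
    [[0, 0, -2.0], 0, 150],
    [[0, 0.6, -2.5], 0, 150],
    [[0, 1.3, -2.8], 0, 150],
    [[0, 2.0, -2.8], 0, 150],
    [[0, 2.0, -2.8], 0, 150],
  ],
)

```text
clock: 19.65
ee_pos: [0.5052, 0.0553, 0.3831]
tool_rot: [0.991, 0.134, 0.0, 0.0]
ft_force: [-0.3, 0.6, -1.1]
width: 0.409
```

```bash
python3 st.py 0.4729 0.1737 0.214 15.55
python3 - <<'E'
from pailpos import *
f=grab('side','s12'); cv2.imwrite('pics/s12c.png',cv2.resize(f['pixels'][50:200,150:300][:,:,::-1],None,fx=4,fy=4,interpolation=cv2.INTER_CUBIC))
w=grab('wrist','w12');cv2.imwrite('pics/w12c.png',cv2.resize(w['pixels'][60:260,60:320][:,:,::-1],None,fx=3,fy=2.9,interpolation=cv2.INTER_CUBIC))
grab('top','t12')
o=np.array([.4413,.2873]); X=np.array([-.268,.963]); X/=np.linalg.norm(X); Y=np.array([-X[1],X[0]])
for n in('s12','t12'):
    P=pc(load(n)); c=o-.118*X; dd=np.hypot(P[...,0]-c[0],P[...,1]-c[1]); q=P[(dd<.055)&(dd>.03)&(P[...,2]>.118)&(P[...,2]<.14)]
    r=least_squares(lambda x:np.hypot(q[:,0]-x[0],q[:,1]-x[1])-x[2],[*c,.044],loss='soft_l1',f_scale=.002).x
    print(n,'rim loc',((r[:2]-o)@X).round(4),((r[:2]-o)@Y).round(4),r[2],len(q),np.percentile(q[:,2],[50,90]))
E
```

```text
clk 19.65 pos [0.5052 0.0553 0.3831] yaw 15.4 F [-0.33  0.58 -1.13] w 0.409 q [-0.02  0.2   1.62 -0.    1.32  1.28]
-> d [ 2.000e-03 -2.047e+00  2.818e+00] tw -0.021439653481809984
s12 rim loc -0.1201 0.0016 0.043748825829435824 256 [0.12649764 0.13111309]
t12 rim loc -0.1149 0.0027 0.04534102198322123 27 [0.13013731 0.13253299]
```

View pics/s12c.png

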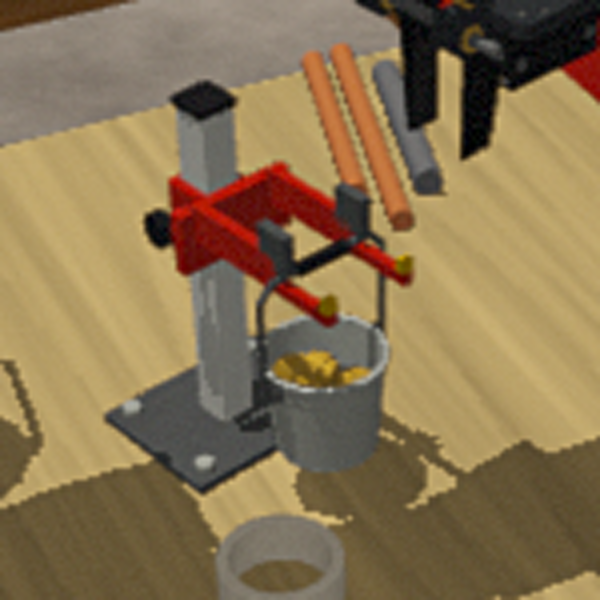

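View pics/w12c.png

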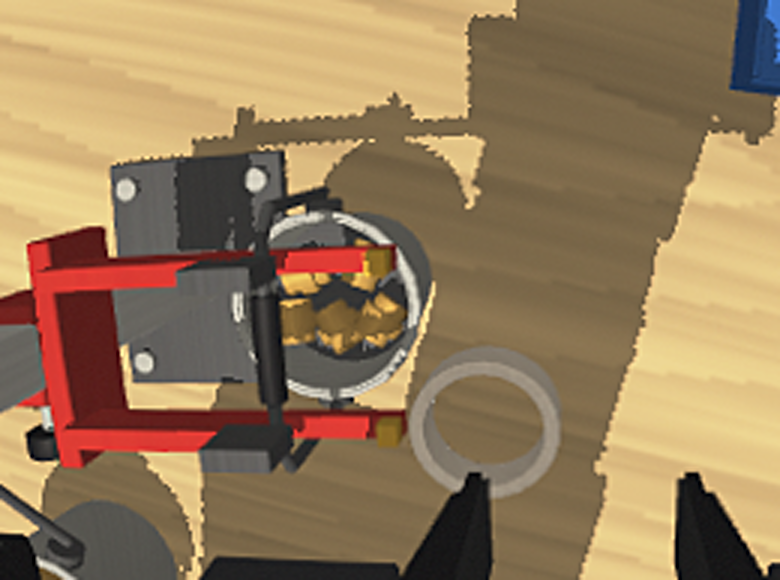

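The pail hangs from both prongs. I'll measure the bar in stand coordinates and check the bystanders.

Run:
```python
from pailpos import *
o=np.array([.4413,.2873]); X=np.array([-.268,.963]); X/=np.linalg.norm(X); Y=np.array([-X[1],X[0]])
w=load('w12'); h=cv2.cvtColor(w['pixels'],cv2.COLOR_RGB2HSV).astype(int)
vv,uu=np.mgrid[:384,:512]; x=(uu-w['cx'])/w['fx'];y=(vv-w['cy'])/w['fy'];r=np.hypot(x,y);sn=np.sinc(r/np.pi)
d=np.stack([x*sn,y*sn,np.cos(r)],-1); d=d/d[...,2:]*w['z_map'][...,None]; P=d@rot(w).T+w['xyz']
L=np.stack([(P[...,:2]-o)@X,(P[...,:2]-o)@Y,P[...,2]],-1)
k=(abs(L[...,0]+.12)<.02)&(abs(L[...,1])<.026)&(L[...,2]>.195)&(L[...,2]<.225)&(vv<300)
q=L[k]; print('sleeve n',len(q),np.percentile(q,[3,50,97],axis=0).round(4).tolist()); 
c=np.polyfit(q[:,1],q[:,0],1); print('slope',c)
kk=(abs(L[...,1]-.034)<.008)&(abs(L[...,0]+.115)<.03)&(L[...,2]>.235)&(L[...,2]<.26)
for sg in(-1,1):
    kk=(abs(L[...,1]-sg*.034)<.008)&(abs(L[...,0]+.115)<.03)&(L[...,2]>.24)&(L[...,2]<.25); print('keeper top x',np.percentile(L[kk][:,0],[2,98]).round(4))
a=load('top0')['pixels'].astype(int); b=load('t12')['pixels'].astype(int)
for n,(u0,v0,u1,v1) in dict(bin=(245,78,300,148),can=(195,82,228,118),tape=(210,195,250,240),wrench=(315,100,380,135)).items():
    A=load('top0')['z_map'][v0:v1,u0:u1]; B=load('t12')['z_map'][v0:v1,u0:u1]; m=abs(A-B)>.012; print(n,m.sum())
```

```text
sleeve n 404 [[-0.1246, -0.0222, 0.2095], [-0.1206, -0.0016, 0.2143], [-0.1142, 0.022, 0.2163]]
slope [ 0.00515461 -0.12015384]
keeper top x [-0.1271 -0.0998]
keeper top x [-0.1268 -0.0993]
bin 958
can 23
tape 1513
wrench 17
```

View pics/t12.png

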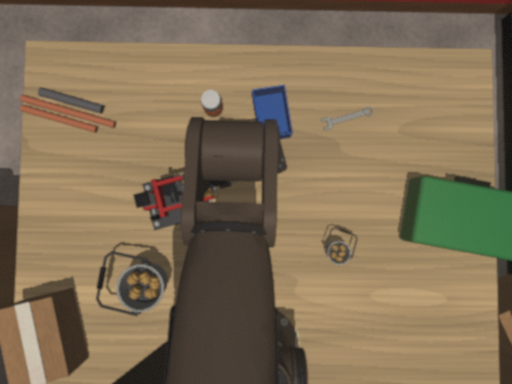

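The bar is home: stand x about -0.119 to -0.120, 0.005 rad off square, z 0.210. The bin and tape depth differences are the arm occluding them in the top view. Handing in.

Run:
```python
from pailpos import *
for n in('side0','s12'):
    P=pc(load(n)); 
    for nm,c,z in(('tape',None,0),):
        f=load(n); print(n,[P[v,u].round(3).tolist() for u,v in((220,205),(340,195),(313,150))])
print(arm.finish_job())
```

```text
side0 [[0.378, 0.046, 0.016], [0.678, -0.09, 0.04], [0.725, 0.121, 0.029]]
s12 [[0.378, 0.046, 0.016], [0.674, -0.094, 0.045], [0.726, 0.121, 0.028]]
the job is handed in; nothing more can be done
None
```

I raised the middle pail's bail upright, hung the pail on the red rack with its bar in the slots, and handed the job in at about 20 s. The hand-in reports no verdict.

**Bail raise:** I gripped the black sleeve and swung the bail up on a 90 mm arc. The pail moved about 1–2 mm and did not tip. At the top I was briefly pressing down on the pail with about 21 N, which I eased off before lifting.

**Hanging:** The bar touched down with only the pail's 5.5 N weight on the prongs; their floor measured about 0.207 m. I slid it back until it stopped, with 4.5 N at the end, then let go and backed away.

**Last checks:**
- **Bar:** it sits at stand x of about -0.119 to -0.120, which is 1–2 mm short of the -0.118 home line and within the 6 mm allowed. It is 0.005 rad off square, within 3 mm of the rack's middle and at z 0.210.
- **Pail:** the rim top reads about 0.131 m, which puts the underside about 50 mm above the bench. It hangs upright and looked still, though I did not measure its speed.
- **Rim position:** the two fixed cameras disagree, -0.120 from the side and -0.115 from the top. The top view saw only a few points because the arm was in the way.
- **Other things on the bench:** the tape and can read the same as at the start to about 1 mm. One bin point differed by about 6 mm, which is likely edge noise because the arm never went near it. The wrench showed no notable change in the top view. The top-view depth check for the bin and tape did not count because the arm covered them.

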